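Complete the cap tray in the open drawer and lift it out level

TASK

The last laser-marked cap still stands between the open jaws of the rotary chuck: put it upright into the empty pocket of the black cap tray that lies in the open drawer. Then take the full tray by the middle of its orange handle, lift it out of the drawer without tipping it until it is a few centimetres higher than the top of the drawer cabinet, hold it there level and still for three seconds with all four caps in their pockets, and finish while still holding it in the air. Leave the drawer open, and leave the chuck key, wash bottle and goggles where they are.

Things in the scene. Friction and masses are not known exactly. Their poses are not given: they have to be found in the camera images.
- cap0: The last marked cap, standing in the chuck: closed aluminium cylinder, 32 mm diameter, 45 mm tall, about 60 g, with a shallow recess on top. Origin: centre of its underside; z is its axis, up. It stands loose on the chuck face, 80 mm above the bench, 3 mm of play to each jaw; its lower 14 mm are between the jaws, the 31 mm above are free. Lift it straight up.
- cap1: A like cap, already standing in pocket1 of the tray. Origin: centre of its underside; z is its axis, up.
- cap2: A like cap, already standing in pocket2 of the tray. Origin: centre of its underside; z is its axis, up.
- cap3: A like cap, already standing in pocket3 of the tray. Origin: centre of its underside; z is its axis, up.
- tray: Loose black plastic tray: plate 190 mm (its x) by 150 mm (its y), 14 mm thick, four round pockets, orange handle along its x over the middle; about 0.42 kg empty, 0.66 kg full. Origin: centre of its underside; z up. It lies in the drawer, its underside 16 mm above the bench, with at least 10 mm to the drawer walls beside it and 19 mm at front and back. Caps in it reach 49 mm above its underside.
- tray_grip (a point): Centre of the tray's handle grip, 74 mm above the tray's underside: a rigid flat-sided bar along the tray's x, 136 mm long, 14 mm wide (tray y), 16 mm tall (66 to 82 mm above the underside), on two 10 mm round posts 62 mm either side of the middle. The full tray balances about its middle. Axes as the tray's.
- pocket0 (a point): The empty pocket: centre of its floor, 50 mm along +x and 48 mm along +y from the tray's middle, 4 mm above the tray's underside. Pockets are round, 38 mm in diameter and 10 mm deep, with a small chamfer at the mouth and a yellow floor. Axes as the tray's.
- pocket1 (a point): Floor centre of the pocket at +50 mm x, -48 mm y of the tray, filled with cap1.
- pocket2 (a point): Floor centre of the pocket at -50 mm x, +48 mm y of the tray, filled with cap2.
- pocket3 (a point): Floor centre of the pocket at -50 mm x, -48 mm y of the tray, filled with cap3.
- drawer (a joint): How far the drawer is pushed in, m: 0 is fully pulled out (as far as it comes), 0.2 nearly shut; starts between 0 and 0.02. It slides along the unit's x and resists with about 5 N.
- unit: Fixed blue drawer cabinet, 236 mm wide (y), 100 mm high, 130 to 390 mm along its x. Origin: on the bench under the middle of the fully pulled-out drawer; x points into the cabinet. Drawer: open on top, inside 280 mm (x, -140 to +140 mm) by 200 mm, floor 16 mm, walls 70 mm above the bench; white front 94 mm high at x = -144 to -154 mm, its bar handle reaches 41 mm further.
- fixture: Fixed rotary marking fixture: perforated aluminium plate (240 by 170 by 12 mm) with an upright three-jaw chuck, 80 mm diameter, face 80 mm above the bench; three jaws 14 mm tall standing open 19 mm from the axis; black motor along its +x to 127 mm, 63 mm high. Origin: on the bench under the chuck's axis; z up.
- chuck_key: Bystander: T-handled steel chuck key, about 100 by 70 mm, 12 mm high, lying on the bench. Origin: underside, near its middle.
- wash_bottle: Bystander: white plastic bottle with red cap, 56 mm in diameter, 130 mm tall, standing behind the fixture. Origin: centre of its underside.
- goggles: Bystander: black laser goggles with green lenses, about 150 mm wide, 140 mm long, 42 mm high, lying on top of the drawer cabinet. Origin: middle of the lens frame's lower edge; temples along +x.
Things that resemble listed ones, but are neither listed nor needed, are in the scene too. What is shaped like the tray but purple is not meant. Leave any red look-alike of the cap3 alone.

How it is judged (in metres and radians):
On the way, in this order (a step that is already met when the one before it is completed fails the run):
1. the last cap stands in the tray's empty pocket, let go, while the tray still lies in the drawer (distance between cap0 and pocket0 below 0.007 m and angle between the z axis of cap0 and the z axis of tray, either way round below 0.15 rad and contact force between the fingers and cap0 below 0.1 N and height (world z) of tray below 0.03 m), for 0.2 s.
2. the full tray is held by the middle of its handle above the height of the cabinet, level and still, for two seconds (height (world z) of tray above 0.115 m and angle between tray's own z axis and vertical below 0.12 rad and contact force between the fingers and tray above 1 N and distance between the grasp point and tray_grip below 0.04 m and contact force between tray and unit below 0.2 N and contact force between tray and fixture below 0.2 N and contact force between tray and goggles below 0.2 N and contact force between tray and wash_bottle below 0.2 N and linear speed of tray below 0.02 m/s and angular speed of tray below 0.12 rad/s and distance between cap0 and pocket0 below 0.007 m and angle between the z axis of each of cap0, cap1, cap2, cap3 and the z axis of tray, either way round below 0.15 rad and distance between cap1 and pocket1 below 0.007 m and distance between cap2 and pocket2 below 0.007 m and distance between cap3 and pocket3 below 0.007 m), for 2 s.
At the end, for the whole second after the job is handed in: Tray held within 40 mm of its handle's centre, underside over 115 mm above the bench, carried by the gripper alone, tilt under 0.12 rad, slower than 20 mm/s and 0.12 rad/s; each cap within 7 mm of its pocket's floor centre and 0.15 rad of upright in the tray; drawer pushed in under 50 mm (all of step 2 and value of joint drawer below 0.05 m); the arm keeps its last pose, push and grip.
It fails at once if the tray is tipped by more than 0.3 rad (angle between tray's own z axis and vertical above 0.3 rad).
It fails at once if the drawer is pushed in by more than 60 mm (value of joint drawer above 0.06 m).
It fails at once if a bystander (chuck key, wash bottle, goggles) is shifted by more than 30 mm (distance of any of chuck_key, wash_bottle, goggles from where it was at the start of the episode above 0.03 m).
It also fails if it takes over 64 s, if anything falls off the work surface, if the arm or the gripper's body presses on something with over 40 N, if the wrist force passes 120 N, or if a joint passes its speed limit or range.

ROBOT

A 6-joint arm with a two-finger parallel gripper is mounted at the origin on the work surface. World frame = base frame: x ahead of the robot, y to its left, z up, the work surface at z = 0. Lengths are in mm, angles in rad, forces in N, time in s.
With the tool pointing down it reaches from about 350 to 775 mm from the base axis. Payload 7.3 kg.
Tool frame: the origin (TCP) lies at the very end of the fingers, on their centre line; the grasp point (between the pads) lies 19 mm behind it (bot.tcp_to_grasp is the distance from the TCP to the grasp point, in mm); z points along the fingers, y is the direction in which the jaws open and shut (so a half turn about z gives the same grasp; the last joint's range is limited). The gripper opens to 92 mm and grips with 3 to 60 N. Pads are 19 mm wide; open, the fingers measure 130 mm over their backs; the gripper's body (75 mm by 190 mm) begins 47 mm behind the grasp point.
Start: joints at [-1.382, 0.342, 1.524, -0, 1.275, -0.146], TCP at [172.528, -495.864, 202.741] pointing down, gripper open.
Joint ranges: [-2.53, 2.53], [-0.77, 2.02], [0.04, 2.7], [-1, 4.14], [0.28, 2.66], [-3.11, 3.11]. Speed limits (rad/s): [2.57, 2.57, 3.14, 3.14, 3.14, 3.14].

INTERFACE

Orientations are given as [roll, pitch, yaw] about the fixed x, y, z axes, in that order (R = Rz(yaw) Ry(pitch) Rx(roll)).
In Python, from plant import bot gives the robot as it stands. The module is installed in compiled form; this text tells all that it offers.
- The arm moves only by the tool carry_out, never from a script. Its argument "motion" is a list of rows, each a list of 5 numbers: the closure, from 0 (fully open) to 1 (shut), then the shift along the tool's x, y, z in mm, then the turn about the tool's z in degrees. In form: [[claw, dx, dy, dz, spin], ...]. A call has 1 to 10 rows; each row is the pose to reach, as a shift and turn from the pose measured when the call began, along the tool's axes at that moment; what a row does not reach only later rows make up. A row lasts 1/8 s, in which the tool goes at most 62.5 mm and 10.7 degrees, less where a joint would pass 70% of its speed; a pose out of reach is approached as far as the arm can. A call with a gripper value outside its range is refused whole. The fingers move at their own pace and stop on an object; the grip force is fixed at half the most. Time passes only in rows, so rows that repeat a pose let the fingers close. It gives the time, the measured TCP pose, the force and the opening at its end, in the units of the state.
- bot.get_obs(): the state, without advancing time (a new reading comes with each control period).
- bot.capture(name): name is "scene" or "top"; returns a dict with "color" (480x640x3 uint8, red, green, blue), "depth" (480x640 float32, mm along the optical axis (not along the pixel's ray), 0 where there is no reading), "K" (3x3 intrinsics, pixels), "k1" (the pictures are not rectified: a ray, as slopes to the right and down, at radius r is drawn at 1 + k1 r^2 times it, then the intrinsics apply), "camera_from_world" (4x4, takes a point from world to camera coordinates). Camera axes: x right, y down, z forward; pixel columns grow to the right and rows downward; lengths in mm; the calibration is good to about 2 mm. A picture is of the moment at which its call begins.
- bot.close_job(): hands the job in, once; it reports no verdict.
The state is a dict: "time": time; "joint_positions": joint angles; "dq": joint speeds; "tau": joint torques, N m; "tool_pos": TCP position; "tcp_rot": TCP orientation; "contact_force": force on the tool from outside, world axes, zero at the start; "moment": the same for the moment, N m; "grip_width": finger opening in mm.
Only numpy, scipy, OpenCV 4.12 (cv2) and the standard library are available. Lean on these libraries where they do the work, as an engineer would, in place of code of your own. Each camera call takes 0.05 s, during which the arm holds its last target.

## Working session

There is one attempt and no reset: what is moved stays moved. The work goes in short steps, Python scripts to look and compute and a tool call to move; the robot and the scene stay as the last step left them, time stands still between calls to the robot, and variables do not carry over. Pictures are saved under pics/ and viewed, and the job is handed in when it is done.

Besides the shell and the picture viewer there is one more tool, called in YAML: its name, and indented under it one key for each argument. carry_out: Moves the arm, as the interface text tells. Its arguments: {"type":"object","properties":{"motion":{"type":"array","items":{"type":"array","items":{"type":"number"}}}},"required":["motion"]}

```bash
mkdir -p pics; cat > h.py <<'E'
import numpy as np, cv2
from plant import bot
def snap(n,fn):
    c=bot.capture(n); cv2.imwrite('pics/'+fn+'.png',c['color'][:,:,::-1]); np.savez(fn+'.npz',**{k:c[k] for k in c}); return c
def ray(c,u,v):
    K=c['K']; d=np.array([float(c['k1']),0,0,0,0])
    p=cv2.undistortPoints(np.array([[[u,v]]],float),K,d)[0,0]
    T=c['camera_from_world'];R=T[:3,:3];t=T[:3,3]
    return -R.T@t, R.T@np.array([p[0],p[1],1.0])
def plane(c,u,v,z):
    o,d=ray(c,u,v); return o+d*(z-o[2])/d[2]
def pts(c):
    K=c['K']; d=np.array([float(c['k1']),0,0,0,0])
    v,u=np.mgrid[0:480,0:640]
    p=cv2.undistortPoints(np.stack([u.ravel(),v.ravel()],1).astype(float)[:,None],K,d)[:,0]
    z=c['depth'].ravel()
    P=np.c_[p*z[:,None],z]
    T=c['camera_from_world']
    W=(P-T[:3,3])@T[:3,:3]
    W[z==0]=np.nan
    return W.reshape(480,640,3)
E
python3 - <<'E'
from h import *
for n in('scene','top'):
    c=snap(n,n+'0'); print(c['K'],c['k1'],c['camera_from_world'])
print(bot.get_obs(),bot.tcp_to_grasp)
E
```

```text
[[495.19831963   0.         319.97429335]
 [  0.         495.19831963 235.59924017]
 [  0.           0.           1.        ]] -0.010904667781528295 [[ 1.69755492e-01  9.85439800e-01  9.56413642e-03 -5.04596919e+01]
 [ 6.41331262e-01 -1.03098978e-01 -7.60305736e-01 -2.25865534e+02]
 [-7.48249480e-01  1.35199854e-01 -6.49494969e-01  1.41632264e+03]
 [ 0.00000000e+00  0.00000000e+00  0.00000000e+00  1.00000000e+00]]
[[590.22558256   0.         321.49881023]
 [  0.         590.22558256 239.02338431]
 [  0.           0.           1.        ]] -0.13064214718393682 [[-1.70293948e-02 -9.99850105e-01 -3.12515049e-03 -4.70527384e+01]
 [-9.85137467e-01  1.73129565e-02 -1.70893044e-01  4.73627170e+02]
 [ 1.70921534e-01  1.68497712e-04 -9.85284629e-01  1.49760735e+03]
 [ 0.00000000e+00  0.00000000e+00  0.00000000e+00  1.00000000e+00]]
{'time': 0.1, 'joint_positions': array([-1.38202426e+00,  3.42662673e-01,  1.52486178e+00,  5.44272946e-06,
        1.27540965e+00, -1.45971712e-01]), 'dq': array([ 0.00045198, -0.00155029, -0.00321015,  0.00035634, -0.00014414,
       -0.00064584]), 'tau': array([ 1.97142275e-03, -4.32003951e+01, -2.44695747e+01,  7.19262077e-02,
        5.26241970e-02, -5.29843032e-05]), 'tool_pos': array([ 172.44333004, -495.47942844,  202.13032932]), 'tcp_rot': array([-3.14026623e+00, -2.00267513e-04,  3.34742062e-01]), 'contact_force': array([ 0.04376251, -0.17651328,  0.00542504]), 'moment': array([ 0.01977827, -0.03976849, -0.02836292]), 'grip_width': 91.88201020416722} 18.8
```

View pics/scene0.png

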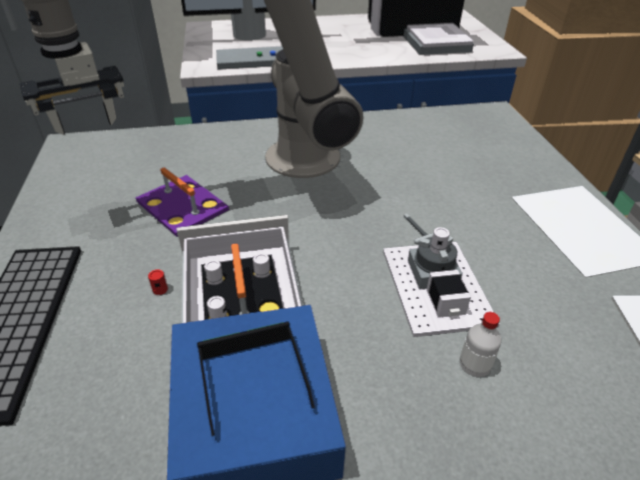

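View pics/top0.png

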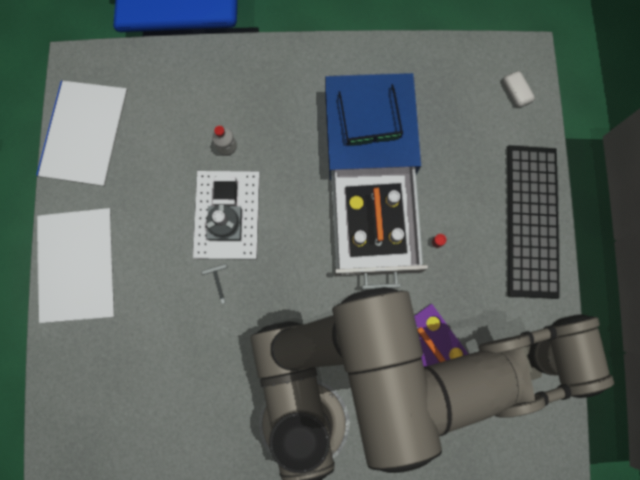

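The scene view shows the chuck with cap at (440,240), and the tray in the open drawer with its empty pocket at (270,307). In the top view they are at (220,215) and (356,202), with the orange handle around (378,215). I'll measure next.

```bash
python3 - <<'E'
from h import *
for n in('scene','top'):
    c=dict(np.load(n+'0.npz')); im=c['color'][:,:,::-1]
    bs=[(370,200,110,120),(180,230,130,110)] if n=='scene' else [(185,165,80,140),(320,155,120,130)]
    for i,(x,y,w,h) in enumerate(bs):
        s=int(min(800/w,600/h)); cv2.imwrite(f'pics/{n}_z{i}.png',cv2.resize(im[y:y+h,x:x+w],None,fx=s,fy=s,interpolation=cv2.INTER_CUBIC)); print(n,i,s,x,y)
    hsv=cv2.cvtColor(im.copy(),cv2.COLOR_BGR2HSV)
    for nm,lo,hi in(('orange',(5,150,120),(15,255,255)),('yellow',(22,150,120),(32,255,255))):
        m=cv2.inRange(hsv,lo,hi); k,l,st,ce=cv2.connectedComponentsWithStats(m)
        for j in range(1,k):
            if st[j,4]>15:
                print(nm,st[j],ce[j], plane(c,*ce[j],16+82 if nm=='orange' else 20))
                if nm=='orange':
                    cs,_=cv2.findContours((l==j).astype(np.uint8),0,1); print(cv2.minAreaRect(cs[0]))
E
```

```text
scene 0 5 370 200
scene 1 5 180 230
orange [162 169  31  24 140] [179.         181.44285714] [ 221.93667584 -318.66501347   98.        ]
((176.66217041015625, 180.4729766845703), (37.19924545288086, 5.579886436462402), 35.53767776489258)
orange [232 244  13  51 371] [237.82210243 270.3638814 ] [ 537.68401131 -197.91010635   98.        ]
((237.79232788085938, 268.8384704589844), (50.48213195800781, 8.31032657623291), 82.87498474121094)
yellow [149 200  11   5  36] [153.75 202.  ] [ 184.10684437 -394.17589614   20.        ]
yellow [204 201  12   6  48] [209.27083333 203.6875    ] [ 212.51437084 -260.06540372   20.        ]
yellow [170 218  11   5  39] [175.15384615 220.05128205] [ 264.57426174 -339.00566403   20.        ]
yellow [260 302  19   8  46] [268.32608696 304.5       ] [ 561.2379386  -147.67107249   20.        ]
top 0 4 185 165
top 1 4 320 155
orange [374 188   9  52 279] [378.1218638  213.48387097] [ 525.84561818 -199.57994424   98.        ]
((378.12762451171875, 213.53106689453125), (51.40515899658203, 5.314911365509033), 85.2363510131836)
orange [418 328   6   6  27] [420.55555556 330.59259259] [ 230.18220243 -294.73814574   98.        ]
((420.5000305175781, 330.5), (5.656853675842285, 4.242640495300293), 45.0)
orange [425 339  11  14  70] [430.58571429 344.75714286] [ 195.03794587 -318.18093075   98.        ]
((431.07684326171875, 345.1153564453125), (15.808956146240234, 4.992301940917969), 56.3099365234375)
yellow [350 196  13  13 142] [356.02112676 202.04225352] [ 575.02322215 -149.20832383   20.        ]
yellow [428 317  11  10  79] [432.75949367 321.51898734] [ 253.90320246 -340.3612575    20.        ]
yellow [453 349   7   8  37] [455.54054054 352.59459459] [ 172.39221977 -396.52875099   20.        ]
```

View pics/scene_z0.png

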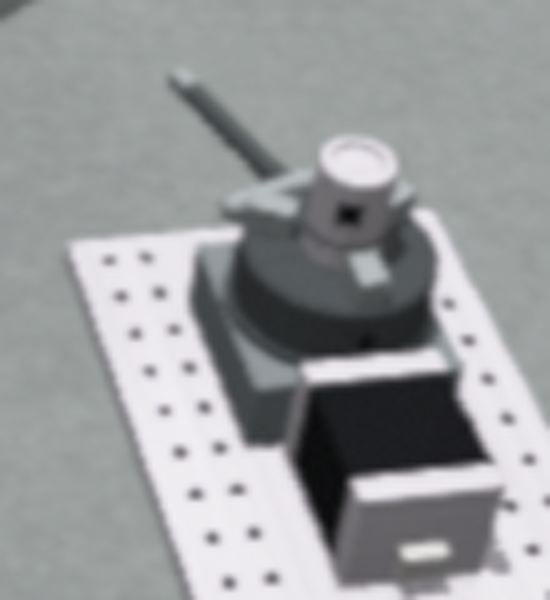

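View pics/top_z0.png

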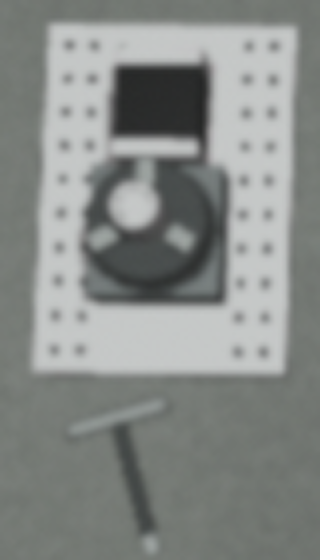

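View pics/top_z1.png

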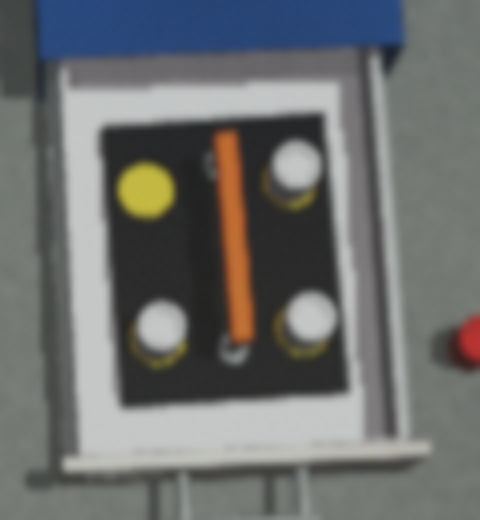

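View pics/scene_z1.png

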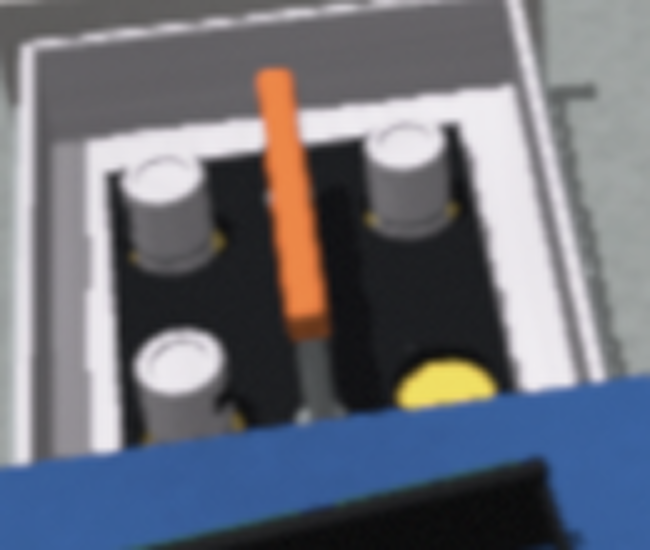

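```bash
python3 - <<'E'
from h import *
t=dict(np.load('top0.npz')); s=dict(np.load('scene0.npz'))
im=t['color']; g=cv2.cvtColor(im,cv2.COLOR_RGB2GRAY)
def blob(c,u,v,r,th):
    g=cv2.cvtColor(c['color'],cv2.COLOR_RGB2GRAY); m=np.zeros_like(g); cv2.circle(m,(int(u),int(v)),r,1,-1)
    m=((g>th)&(m>0)).astype(np.uint8); k,l,st,ce=cv2.connectedComponentsWithStats(m); j=1+np.argmax(st[1:,4]); return ce[j],st[j]
print('top white max', g[205:230,205:235].max())
cap0=blob(t,218.5,216,9,160); print('cap0 top',cap0,plane(t,*cap0[0],125))
print('cap0 scene rough',plane(s,441.6,232.4,125))
for n,u,v in(('cap1',394,196),('cap2',360,236),('cap3',397.5,234)):
    b=blob(t,u,v,9,150); print(n,b,plane(t,*b[0],65))
for n,u,v in(('cap1',216.4,304),('cap3',213,266.5),('cap2',261.2,259.3)): print(n,'scene',plane(s,u,v,65))
cs=[(x,y) for x,y in()]
hsv=cv2.cvtColor(im,cv2.COLOR_RGB2HSV); m=cv2.inRange(hsv,(5,150,120),(15,255,255)); m[:,410:]=0
p=np.array([plane(t,u,v,98)[:2] for v,u in zip(*np.nonzero(m))]); (q,sz,a)=cv2.minAreaRect(p.astype(np.float32)); print('handle',q,sz,a)
d=cv2.fitLine(p.astype(np.float32),cv2.DIST_L2,0,.01,.01).ravel(); print(d, np.degrees(np.arctan2(d[1],d[0])))
W=pts(t); 
for u,v in((218,216),(356,202),(378,213),(394,196),(222,222)): print(u,v,np.nanmedian(W[v-2:v+3,u-2:u+3].reshape(-1,3),axis=0))
E
```

```text
top white max 199
cap0 top (array([218.12765957, 215.63829787]), array([213, 210,  11,  12,  94], dtype=int32)) [521.74060816 201.13809497 125.        ]
cap0 scene rough [523.06776427 202.07497828 125.        ]
cap1 (array([393.81318681, 195.93406593]), array([389, 191,  11,  11,  91], dtype=int32)) [ 579.05573034 -245.41779942   65.        ]
cap2 (array([360.04166667, 236.14583333]), array([355, 231,  11,  11,  96], dtype=int32)) [ 474.28485053 -154.31777749   65.        ]
cap3 (array([397.52631579, 233.76842105]), array([392, 229,  12,  11,  95], dtype=int32)) [ 478.80999008 -251.07028077   65.        ]
cap1 scene [ 585.06393779 -242.12857487   65.        ]
cap3 scene [ 484.6751096  -247.42714643   65.        ]
cap2 scene [ 479.10711977 -151.83003083   65.        ]
handle (526.2827758789062, -199.54254150390625) (132.7377166748047, 13.576360702514648) 2.639164447784424
[ 9.9890792e-01  4.6722475e-02  5.2602997e+02 -1.9958429e+02] 2.6779754
218 216 [520.78868168 201.65980035 123.80376771]
356 202 [ 574.70422481 -149.21101422   20.00623116]
378 213 [ 526.83929441 -199.50187827   97.63605594]
394 196 [ 580.52413362 -246.09156326   63.43783778]
222 222 [508.39255408 193.57542648 110.66208997]
```

```bash
cat >> h.py <<'E'
from scipy.spatial.transform import Rotation as Ro
def shift(tgt,yaw_deg,verbose=True):
    o=bot.get_obs(); R=Ro.from_euler('xyz',o['tcp_rot']).as_matrix()
    d=R.T@(np.array(tgt,float)-o['tool_pos'])
    Rt=Ro.from_euler('xyz',[np.pi,0,np.radians(yaw_deg)]).as_matrix()
    e=Ro.from_matrix(R.T@Rt).as_rotvec()
    r=[np.round(d,1), np.round(np.degrees(e),1)]
    if verbose: print('t',round(o['time'],2),'pos',o['tool_pos'].round(1),'rot',np.degrees(o['tcp_rot']).round(2),'w',round(o['grip_width'],1),'F',o['contact_force'].round(1)); print('shift',*r)
    return r
E
python3 - <<'E'
from h import *
t=dict(np.load('top0.npz'));W=pts(t)
for v in range(70,172,4): print(v,[tuple(W[v,u].round(0)) for u in(345,373,400)] if v>128 else '')
g=W[70:170,325:420].reshape(-1,3); g=g[(g[:,2]>105)]; print('goggles min x',np.nanpercentile(g,[0,1,3],axis=0))
shift([400,-100,260],92.8)
shift([521.7,201.5,190],92.8)
E
```

```text
70 
74 
78 
82 
86 
90 
94 
98 
102 
106 
110 
114 
118 
122 
126 
130 [(np.float64(737.0), np.float64(-120.0), np.float64(132.0)), (np.float64(747.0), np.float64(-194.0), np.float64(102.0)), (np.float64(735.0), np.float64(-260.0), np.float64(133.0))]
134 [(np.float64(738.0), np.float64(-121.0), np.float64(101.0)), (np.float64(738.0), np.float64(-194.0), np.float64(97.0)), (np.float64(723.0), np.float64(-259.0), np.float64(136.0))]
138 [(np.float64(728.0), np.float64(-121.0), np.float64(98.0)), (np.float64(713.0), np.float64(-190.0), np.float64(136.0)), (np.float64(724.0), np.float64(-263.0), np.float64(102.0))]
142 [(np.float64(716.0), np.float64(-120.0), np.float64(100.0)), (np.float64(715.0), np.float64(-193.0), np.float64(101.0)), (np.float64(716.0), np.float64(-264.0), np.float64(95.0))]
146 [(np.float64(704.0), np.float64(-120.0), np.float64(103.0)), (np.float64(704.0), np.float64(-192.0), np.float64(101.0)), (np.float64(701.0), np.float64(-262.0), np.float64(106.0))]
150 [(np.float64(694.0), np.float64(-120.0), np.float64(102.0)), (np.float64(693.0), np.float64(-192.0), np.flo
[... 744 characters left out ...]
106.0)), (np.float64(649.0), np.float64(-260.0), np.float64(101.0))]
170 [(np.float64(665.0), np.float64(-122.0), np.float64(18.0)), (np.float64(663.0), np.float64(-198.0), np.float64(20.0)), (np.float64(663.0), np.float64(-271.0), np.float64(16.0))]
goggles min x [[ 641.68496089 -310.48647636  105.0009801 ]
 [ 647.18368797 -306.07213276  105.02924866]
 [ 656.7554879  -296.88702127  105.0859992 ]]
t 0.1 pos [ 172.4 -495.5  202.1] rot [-1.7992e+02 -1.0000e-02  1.9180e+01] w 91.9 F [ 0.  -0.2  0. ]
shift [ 344.9 -298.8  -57.4] [ -0.1  -0.1 -73.6]
t 0.1 pos [ 172.4 -495.5  202.1] rot [-1.7992e+02 -1.0000e-02  1.9180e+01] w 91.9 F [ 0.  -0.2  0. ]
shift [ 558.8 -543.5   13. ] [ -0.1  -0.1 -73.6]
```

carry_out:
  motion:
    - [0, 40, -35, -58, -10]
    - [0, 84, -74, -58, -20]
    - [0, 128, -112, -58, -30]
    - [0, 172, -150, -58, -40]
    - [0, 216, -188, -58, -50]
    - [0, 260, -226, -58, -60]
    - [0, 304, -264, -58, -70]
    - [0, 345, -299, -58, -73.6]
    - [0, 388, -348, -58, -73.6]
    - [0, 430, -397, -50, -73.6]

```text
time: 1.35
tool_pos: [447.0, 17.8, 253.5]
tcp_rot: [3.141, -0.001, 1.619]
contact_force: [0.9, -1.7, 1.0]
grip_width: 91.5
```

```bash
python3 - <<'E'
from h import *
shift([521.7,201.5,190],92.8)
E
```

```text
t 1.35 pos [447.   17.8 253.5] rot [ 1.7995e+02 -6.0000e-02  9.2780e+01] w 91.5 F [ 0.9 -1.7  1. ]
shift [179.8  83.5  63.7] [ 0.  -0.1 -0. ]
```

carry_out:
  motion:
    - [0, 45, 21, 0, 0]
    - [0, 90, 42, 10, 0]
    - [0, 135, 63, 30, 0]
    - [0, 180, 83.5, 50, 0]
    - [0, 180, 83.5, 64, 0]
    - [0, 180, 83.5, 64, 0]
    - [0, 180, 83.5, 64, 0]

```text
time: 2.22
tool_pos: [521.8, 200.7, 190.5]
tcp_rot: [3.14, -0.001, 1.618]
contact_force: [-0.3, -0.8, -0.0]
grip_width: 91.5
```

```bash
python3 - <<'E'
from h import *
shift([521.7,201.5,102],92.8)
for n in('scene','top'):
    c=snap(n,n+'1'); im=c['color'][:,:,::-1]
    x,y,w,h=(380,150,120,120) if n=='scene' else (165,165,120,120)
    cv2.imwrite(f'pics/{n}1z.png',cv2.resize(im[y:y+h,x:x+w],None,fx=4,fy=4,interpolation=cv2.INTER_CUBIC))
E
```

```text
t 2.23 pos [521.8 200.7 190.5] rot [ 1.7991e+02 -5.0000e-02  9.2700e+01] w 91.5 F [-0.3 -0.8 -0. ]
shift [ 0.7 -0.3 88.5] [ 0.1 -0.1 -0.1]
```

View pics/scene1z.png

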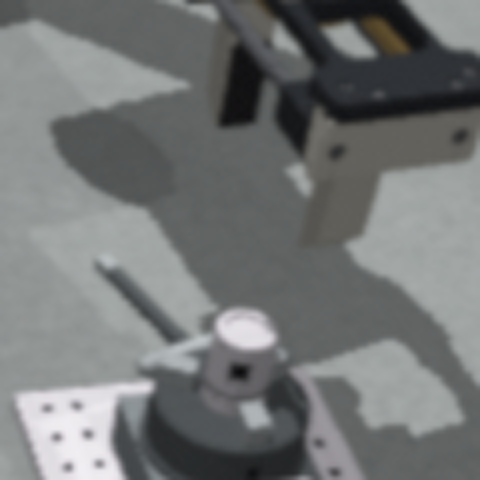

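View pics/top1z.png

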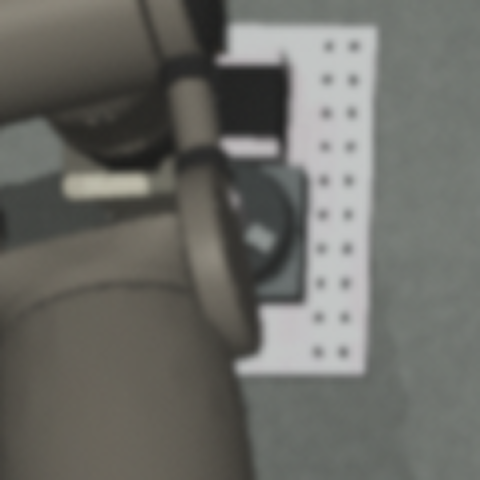

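Scene crop: the open fingers are above the cap, and the cap top is at crop (246,328). The top view is blocked by the arm. Descending.

carry_out:
  motion:
    - [0, 0.7, -0.3, 30, 0]
    - [0, 0.7, -0.3, 60, 0]
    - [0, 0.7, -0.3, 78, 0]
    - [0, 0.7, -0.3, 88.5, 0]
    - [0, 0.7, -0.3, 88.5, 0]
    - [0, 0.7, -0.3, 88.5, 0]

```text
time: 3.08
tool_pos: [522.6, 201.6, 103.4]
tcp_rot: [3.137, -0.002, 1.618]
contact_force: [0.3, -0.0, 0.2]
grip_width: 91.8
```

```bash
python3 - <<'E'
from h import *
shift([521.7,201.5,102],92.8)
c=snap('scene','scene2'); im=c['color'][:,:,::-1]
x,y,w,h=(380,160,120,120)
cv2.imwrite(f'pics/scene2z.png',cv2.resize(im[y:y+h,x:x+w],None,fx=5,fy=5,interpolation=cv2.INTER_CUBIC))
E
```

```text
t 3.08 pos [522.6 201.6 103.4] rot [ 1.7975e+02 -9.0000e-02  9.2680e+01] w 91.8 F [ 0.3 -0.   0.2]
shift [-0.1 -1.   1.4] [ 0.3 -0.1 -0.1]
```

View pics/scene2z.png

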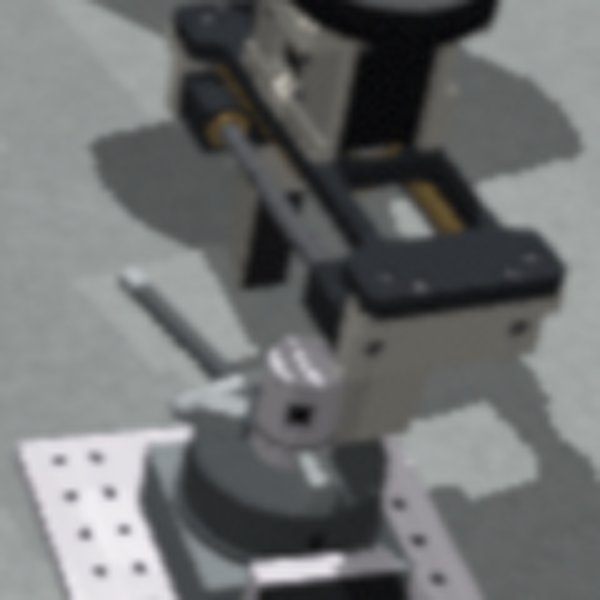

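```bash
python3 - <<'E'
from h import *
c=dict(np.load('scene2.npz'));T=c['camera_from_world']
for p in((522,201.5,103),(575,204,103),(592,204,103),(468,199,103),(522,201.5,125)):
    q,_=cv2.projectPoints(np.array([p],float),cv2.Rodrigues(T[:3,:3])[0],T[:3,3],c['K'],np.array([float(c['k1']),0,0,0,0])); q=q[0,0]; print(p,(q-[380,160]+.5)*5)
E
```

```text
(522, 201.5, 103) [298.85305103 405.14664645]
(575, 204, 103) [353.48456081 494.31677399]
(592, 204, 103) [369.96041884 524.73781348]
(468, 199, 103) [247.57153909 321.28962419]
(522, 201.5, 125) [308.14750552 362.91911935]
```

```bash
python3 - <<'E'
from h import *
c=dict(np.load('scene2.npz'));W=pts(c)
for zx,zy in((370,420),(360,425),(390,420),(350,410),(410,390),(375,400),(265,275),(255,270),(300,350),(298,385),(450,320),(290,340)):
    u=round(zx/5+380);v=round(zy/5+160); print(zx,zy,W[v,u].round(0))
c=dict(np.load('scene1.npz'));W=pts(c)
for zx,zy in((320,235),(340,235),(330,215),(237,118),(345,190)):
    u=round(zx/4+380);v=round(zy/4+150); print(zx,zy,W[v,u].round(0))
E
```

```text
370 420 [584. 199. 149.]
360 425 [583. 196. 145.]
390 420 [584. 208. 147.]
350 410 [579. 193. 149.]
410 390 [586. 211. 163.]
375 400 [584. 199. 158.]
265 275 [475. 200. 131.]
255 270 [475. 196. 134.]
300 350 [513. 203. 123.]
298 385 [534. 195. 123.]
450 320 [615. 202. 220.]
290 340 [511. 199. 126.]
320 235 [585. 194. 231.]
340 235 [583. 204. 228.]
330 215 [585. 195. 241.]
237 118 [474. 199. 216.]
345 190 [585. 200. 253.]
```

```bash
python3 - <<'E'
from h import *
c=dict(np.load('scene2.npz'));im=c['color'][:,:,::-1]
x,y,w,h=(370,60,150,170)
cv2.imwrite(f'pics/scene2w.png',cv2.resize(im[y:y+h,x:x+w],None,fx=3.5,fy=3.5,interpolation=cv2.INTER_CUBIC))
W=pts(c)
# points near finger plane column: near and far finger, lowest z
for nm,(a,b) in dict(near=(560,620),far=(440,485)).items():
    s=W[150:290,400:500].reshape(-1,3); s=s[(s[:,0]>a)&(s[:,0]<b)&(s[:,1]>180)&(s[:,1]<225)&(s[:,2]>95)]
    print(nm,len(s),np.sort(s[:,2])[:40].round(0))
E
```

```text
near 953 [129. 129. 130. 132. 132. 134. 135. 136. 137. 138. 138. 139. 139. 139.
 140. 140. 141. 141. 141. 141. 142. 142. 142. 142. 143. 143. 143. 143.
 144. 144. 144. 145. 145. 145. 145. 145. 145. 145. 145. 145.]
far 293 [126. 126. 127. 128. 128. 128. 128. 128. 129. 129. 129. 129. 129. 130.
 130. 131. 131. 131. 131. 131. 132. 132. 132. 133. 133. 133. 133. 133.
 134. 134. 135. 135. 135. 135. 135. 135. 135. 136. 136. 136.]
```

View pics/scene2w.png

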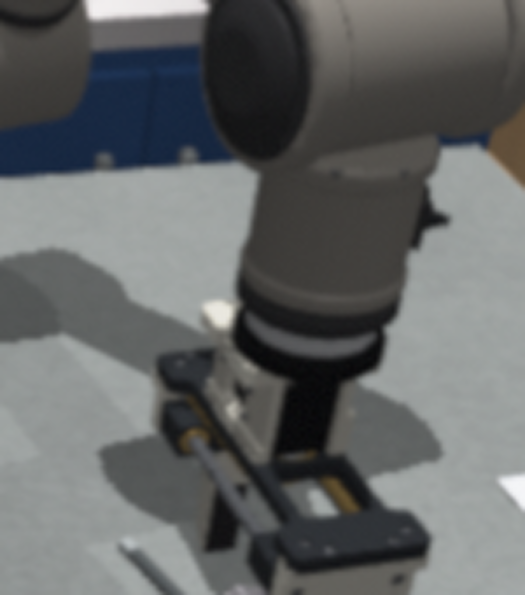

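```bash
python3 - <<'E'
from h import *
def proj(c,p):
    T=c['camera_from_world']
    q,_=cv2.projectPoints(np.array([p],float),cv2.Rodrigues(T[:3,:3])[0],T[:3,3],c['K'],np.array([float(c['k1']),0,0,0,0])); return q[0,0]
c=dict(np.load('scene0.npz'));im=c['color'][:,:,::-1].copy()
y=.335
a=np.array([172.4,-495.5,202.1]);t=np.array([np.sin(y),-np.cos(y),0])
for s in(-55,0,55): 
    q=proj(c,a+t*s);print(q); cv2.circle(im,(int(q[0]),int(q[1])),1,(0,0,255),-1)
cv2.imwrite('pics/s0g.png',cv2.resize(im[0:200,0:200],None,fx=3,fy=3,interpolation=cv2.INTER_CUBIC))
c=dict(np.load('scene1.npz'));im=c['color'][:,:,::-1].copy()
for s in(-55,0,55):
    q=proj(c,(521.8+s,200.7+s*.048,190.5));print(q); cv2.circle(im,(int(q[0]),int(q[1])),1,(0,0,255),-1)
cv2.imwrite('pics/s1g.png',cv2.resize(im[120:270,380:530],None,fx=4,fy=4,interpolation=cv2.INTER_CUBIC))
E
```

```text
[115.42513824 131.04982713]
[ 89.84109802 136.81093986]
[ 63.31408427 142.79435616]
[435.14840232 188.79605611]
[446.55346333 205.38176117]
[458.99843379 223.4885874 ]
```

View pics/s0g.png

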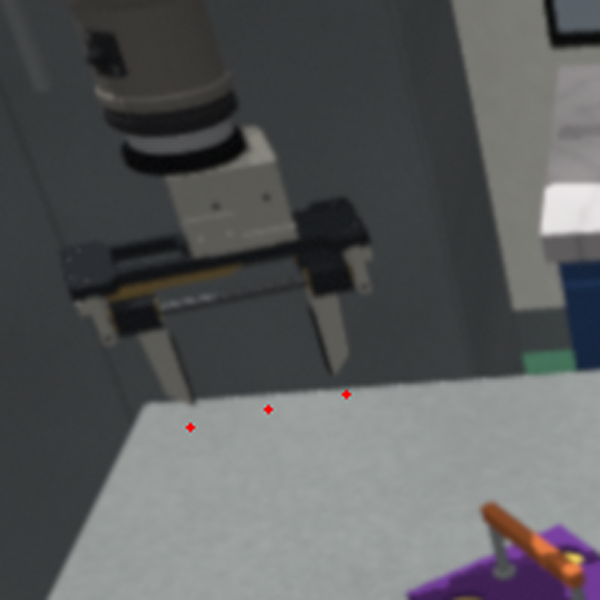

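View pics/s1g.png

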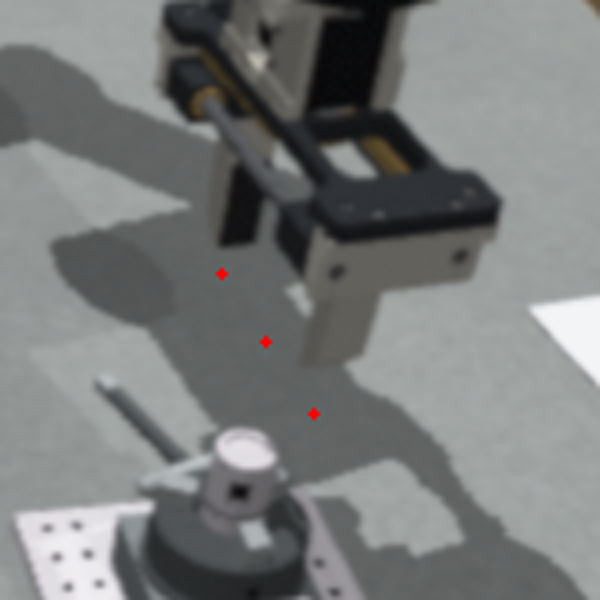

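Visually the fingertips lie about 23 mm above the reported TCP. I'll back off and test whether they extend on closing.

carry_out:
  motion:
    - [0, 0, 0, -40, 0]
    - [0, 0, 0, -60, 0]
    - [0.6, 0, 0, -60, 0]
    - [0.6, 0, 0, -60, 0]
    - [0.6, 0, 0, -60, 0]
    - [0.6, 0, 0, -60, 0]
    - [0.6, 0, 0, -60, 0]
    - [0.6, 0, 0, -60, 0]

```text
time: 4.12
tool_pos: [522.4, 201.6, 163.3]
tcp_rot: [3.137, -0.002, 1.618]
contact_force: [0.7, -0.4, 0.2]
grip_width: 38.5
```

```bash
cat >> h.py <<'E'
def proj(c,p):
    T=c['camera_from_world']
    q,_=cv2.projectPoints(np.array([p],float),cv2.Rodrigues(T[:3,:3])[0],T[:3,3],c['K'],np.array([float(c['k1']),0,0,0,0])); return q[0,0]
E
python3 - <<'E'
from h import *
shift([521.7,201.5,102],92.8)
o=bot.get_obs();p=o['tool_pos'];w=o['grip_width']/2
c=snap('scene','scene3'); im=c['color'][:,:,::-1].copy()
W=pts(c); s=W[130:290,400:500].reshape(-1,3); s=s[(abs(s[:,1]-201)<15)&(s[:,2]>p[2]-10)&(s[:,0]<540+w)&(s[:,0]>470)]; 
i=np.argsort(s[:,2])[:30]; print(s[i].round(0).tolist())
im=cv2.resize(im[120:270,380:530],None,fx=4,fy=4,interpolation=cv2.INTER_CUBIC)
for a in(-w,0,w):
  for dz in(0,24):
    q=(proj(c,p+[a,0,dz])-[380,120]+.5)*4; cv2.circle(im,(int(q[0]),int(q[1])),3,(0,0,255) if dz==0 else (0,255,0),-1)
cv2.imwrite('pics/s3g.png',im)
E
```

```text
t 4.12 pos [522.4 201.6 163.3] rot [ 1.7976e+02 -9.0000e-02  9.2680e+01] w 38.5 F [ 0.7 -0.4  0.2]
shift [-0.1 -0.9 61.3] [ 0.2 -0.1 -0.1]
[[500.0, 209.0, 186.0], [499.0, 203.0, 186.0], [501.0, 192.0, 186.0], [498.0, 189.0, 187.0], [503.0, 195.0, 187.0], [545.0, 201.0, 188.0], [502.0, 204.0, 188.0], [544.0, 192.0, 188.0], [500.0, 190.0, 188.0], [501.0, 196.0, 189.0], [545.0, 212.0, 189.0], [505.0, 192.0, 189.0], [502.0, 197.0, 189.0], [504.0, 205.0, 189.0], [547.0, 198.0, 190.0], [503.0, 199.0, 190.0], [496.0, 190.0, 190.0], [500.0, 196.0, 190.0], [502.0, 209.0, 190.0], [502.0, 207.0, 190.0], [501.0, 203.0, 190.0], [501.0, 201.0, 190.0], [499.0, 188.0, 190.0], [503.0, 191.0, 190.0], [501.0, 198.0, 190.0], [503.0, 193.0, 191.0], [502.0, 205.0, 191.0], [548.0, 195.0, 191.0], [501.0, 189.0, 191.0], [542.0, 192.0, 192.0]]
```

View pics/s3g.png

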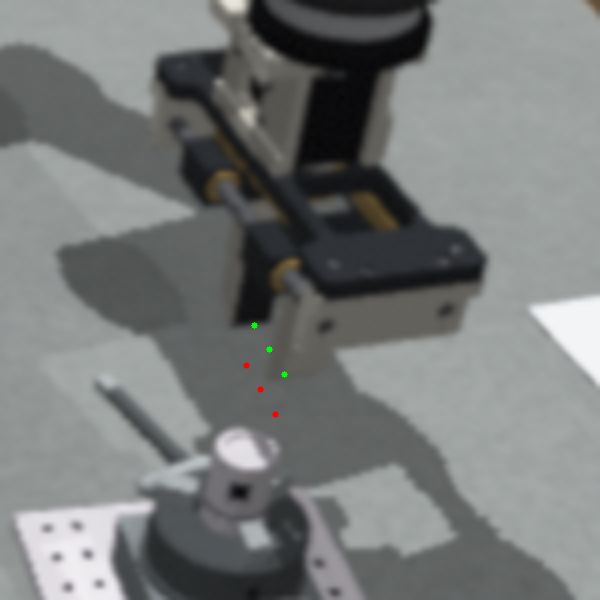

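The green dots (TCP+24 mm) sit on the real fingertips at every opening, so the real tips are about 23 mm above the reported TCP. I'll compensate for that offset and watch the force as I descend.

carry_out:
  motion:
    - [0.2, 0, -0.7, 0, 0]
    - [0.2, 0, -0.7, 0, 0]
    - [0.2, 0, -0.7, 20, 0]
    - [0.2, 0, -0.7, 40, 0]
    - [0.2, 0, -0.7, 55, 0]
    - [0.2, 0, -0.7, 65, 0]
    - [0.2, 0, -0.7, 72, 0]
    - [0.2, 0, -0.7, 78, 0]
    - [0.2, 0, -0.7, 79, 0]
    - [0.2, 0, -0.7, 79, 0]

```text
time: 5.42
tool_pos: [522.2, 201.7, 84.6]
tcp_rot: [3.137, -0.002, 1.618]
contact_force: [0.2, 0.7, 1.2]
grip_width: 73.3
```

```bash
cat >> h.py <<'E'
def view(fn,x,y,w,h,f,off=23,cam='scene'):
    o=bot.get_obs();p=o['tool_pos'];w2=o['grip_width']/2; R=Ro.from_euler('xyz',o['tcp_rot']).as_matrix()
    c=snap(cam,fn); im=c['color'][:,:,::-1].copy()
    im=cv2.resize(im[y:y+h,x:x+w],None,fx=f,fy=f,interpolation=cv2.INTER_CUBIC)
    for a in(-w2,0,w2):
        q=(proj(c,p+R[:,1]*a-R[:,2]*off)-[x,y]+.5)*f; cv2.circle(im,(int(q[0]),int(q[1])),2,(0,255,0),-1)
    cv2.imwrite('pics/'+fn+'.png',im); return c
E
python3 - <<'E'
from h import *
shift([521.7,201.5,79],92.8)
view('s4',400,150,110,110,5)
E
```

```text
t 5.42 pos [522.2 201.7  84.6] rot [ 1.7972e+02 -1.0000e-01  9.2680e+01] w 73.3 F [0.2 0.7 1.2]
shift [-0.2 -0.5  5.6] [ 0.3 -0.1 -0.1]
```

View pics/s4.png

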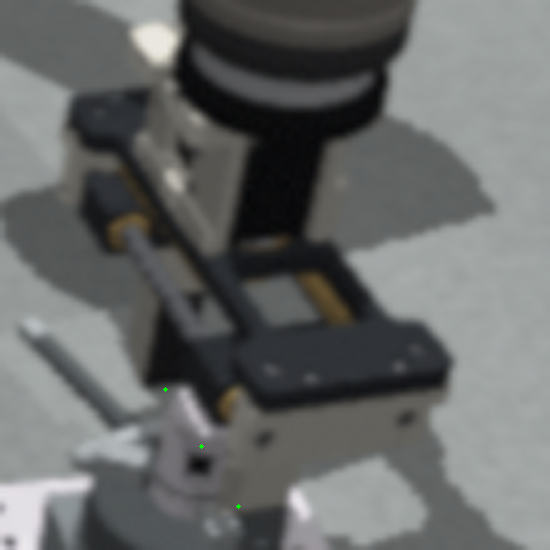

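The tips are at about the cap's mid height, with the far tip at (160,388) and the cap at (200,450). I'll lower 4 mm and close.

carry_out:
  motion:
    - [0.2, 0, -0.5, 4, 0]
    - [0.2, 0, -0.5, 4, 0]
    - [0.2, 0, -0.5, 4, 0]
    - [0.8, 0, -0.5, 4, 0]
    - [0.8, 0, -0.5, 4, 0]
    - [0.8, 0, -0.5, 4, 0]
    - [0.8, 0, -0.5, 4, 0]
    - [0.8, 0, -0.5, 4, 0]

```text
time: 6.48
tool_pos: [521.8, 201.7, 80.7]
tcp_rot: [3.137, -0.002, 1.618]
contact_force: [-0.1, -0.3, 0.2]
grip_width: 31.3
```

carry_out:
  motion:
    - [0.8, 0, 0, -8, 0]
    - [0.8, 0, 0, -20, 0]
    - [0.8, 0, 0, -50, 0]
    - [0.8, 0, 0, -90, 0]
    - [0.8, 0, 0, -120, 0]
    - [0.8, 0, 0, -120, 0]
    - [0.8, 0, 0, -120, 0]

```text
time: 7.35
tool_pos: [520.6, 201.3, 200.0]
tcp_rot: [3.138, -0.001, 1.618]
contact_force: [-0.5, -0.2, -0.8]
grip_width: 31.3
```

```bash
python3 - <<'E'
from h import *
shift([574.5,-149.0,165],92.8)
view('s5',380,110,150,150,4)
E
```

```text
t 7.35 pos [520.6 201.3 200. ] rot [ 1.7978e+02 -8.0000e-02  9.2680e+01] w 31.3 F [-0.5 -0.2 -0.8]
shift [-352.5   37.3   34.7] [ 0.2 -0.1 -0.1]
```

View pics/s5.png

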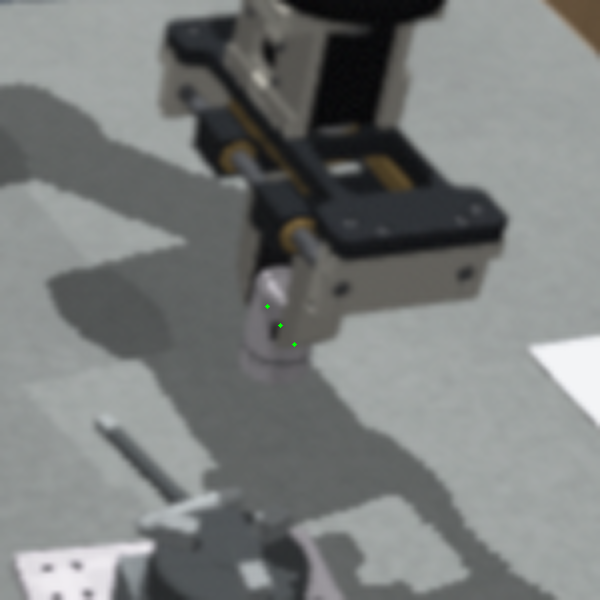

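Cap is held upright at (270,320) and the chuck is clear. Carrying it over the pocket.

carry_out:
  motion:
    - [0.8, -30, 4, 0, 0]
    - [0.8, -80, 8, 0, 0]
    - [0.8, -130, 14, 0, 0]
    - [0.8, -180, 19, 0, 0]
    - [0.8, -230, 24, 5, 0]
    - [0.8, -280, 29, 15, 0]
    - [0.8, -325, 34, 25, 0]
    - [0.8, -352.5, 37.3, 34.7, 0]
    - [0.8, -352.5, 37.3, 34.7, 0]
    - [0.8, -352.5, 37.3, 34.7, 0]

```text
time: 8.65
tool_pos: [573.8, -148.2, 163.8]
tcp_rot: [3.14, -0.002, 1.618]
contact_force: [-0.9, 0.5, -0.7]
grip_width: 31.3
```

```bash
python3 - <<'E'
from h import *
shift([574.5,-149.0,100],92.8)
view('s6',170,170,180,150,4)
view('t6',280,130,180,150,4,cam='top')
E
```

```text
t 8.65 pos [ 573.8 -148.2  163.8] rot [ 1.7993e+02 -1.4000e-01  9.2690e+01] w 31.3 F [-0.9  0.5 -0.7]
shift [-1.   0.6 63.8] [ 0.1 -0.1 -0.1]
```

View pics/s6.png

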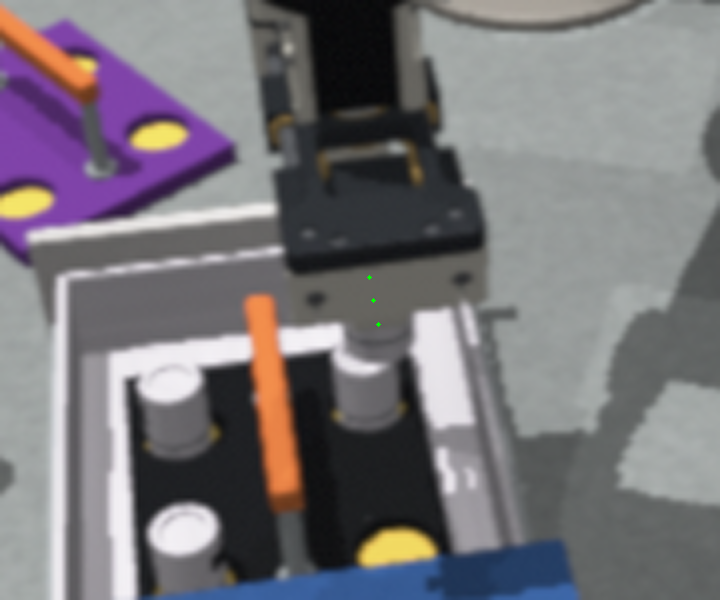

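View pics/t6.png

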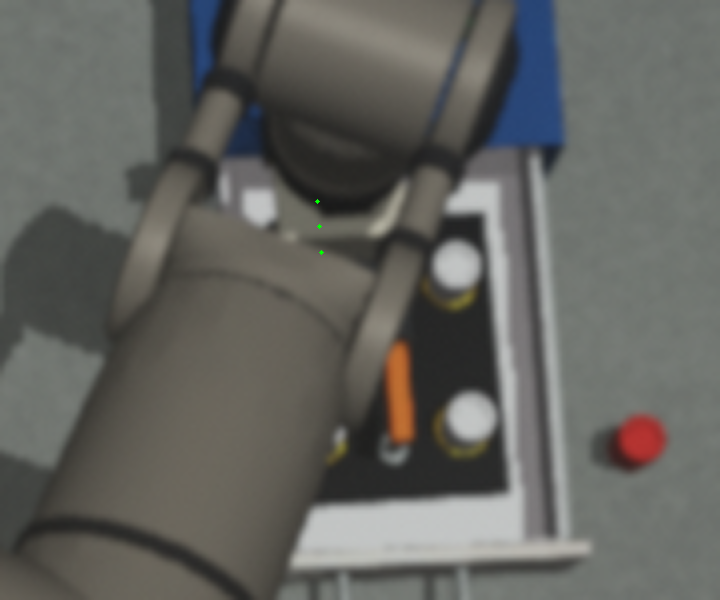

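carry_out:
  motion:
    - [0.8, -1, 0.8, 25, 0]
    - [0.8, -1, 0.8, 55, 0]
    - [0.8, -1, 0.8, 85, 0]
    - [0.8, -1, 0.8, 105, 0]
    - [0.8, -1, 0.8, 114, 0]
    - [0.8, -1, 0.8, 114, 0]
    - [0.8, -1, 0.8, 114, 0]

```text
time: 9.62
tool_pos: [576.1, -148.6, 51.7]
tcp_rot: [3.137, -0.001, 1.619]
contact_force: [-0.4, 0.9, -0.7]
grip_width: 31.7
```

```bash
python3 - <<'E'
from h import *
shift([574.5,-149.0,21],92.8)
view('s7',200,220,120,100,6)
view('t7',280,130,180,150,4,cam='top')
E
```

```text
t 9.62 pos [ 576.1 -148.6   51.7] rot [ 1.7975e+02 -4.0000e-02  9.2780e+01] w 31.7 F [-0.4  0.9 -0.7]
shift [-0.4 -1.7 30.7] [ 0.3 -0.  -0. ]
```

View pics/s7.png

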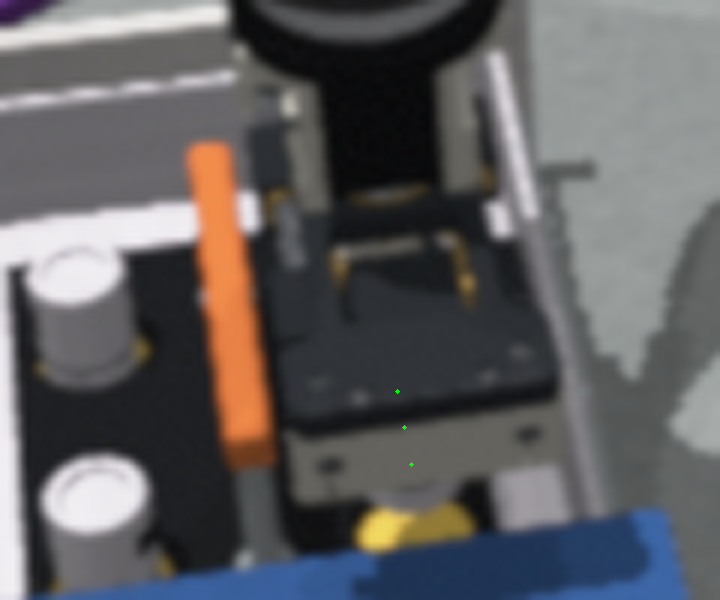

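View pics/t7.png

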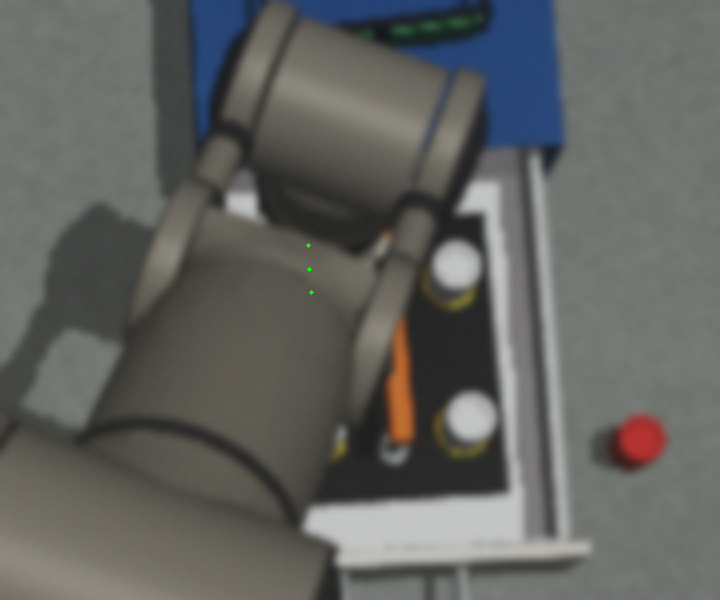

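```bash
python3 - <<'E'
from h import *
c=dict(np.load('s7.npz')); Z=lambda q:(q-[200,220]+.5)*6
for x,y in((574.5,-149.2),(577,-148),(580,-146.5)):
    th=np.linspace(0,2*np.pi,60); e=np.array([Z(proj(c,(x+19*np.cos(t),y+19*np.sin(t),20.))) for t in th]); print('pocket floor',x,y,Z(proj(c,(x,y,20.))),e.min(0),e.max(0))
b=np.array([Z(proj(c,(576.1+16*np.cos(t),-148.6+16*np.sin(t),51.))) for t in th]); print('cap bottom',b.min(0),b.max(0))
hsv=cv2.cvtColor(c['color'],cv2.COLOR_RGB2HSV); m=cv2.inRange(hsv,(20,120,100),(34,255,255)); m[:,:255]=0;m[:295]=0
ys,xs=np.nonzero(m); 
for v in sorted(set(ys)): print(v,(v-220+.5)*6, Z(np.array([xs[ys==v].min(),0]))[0],Z(np.array([xs[ys==v].max(),0]))[0])
E
```

```text
pocket floor 574.5 -149.2 [411.99421562 541.36953   ] [352.58285449 496.87229397] [471.31008416 587.16849782]
pocket floor 577 -148 [416.45248921 546.78506756] [356.94420058 502.12875978] [475.86822043 592.75024052]
pocket floor 580 -146.5 [422.01107606 553.28614932] [362.38699008 508.43856088] [481.54630405 599.45119845]
cap bottom [357.41683618 441.88358713] [459.68882497 518.05187378]
304 507.0 447.0 453.0
305 513.0 369.0 459.0
306 519.0 363.0 465.0
307 525.0 363.0 465.0
308 531.0 357.0 465.0
309 537.0 357.0 441.0
310 543.0 357.0 399.0
```

```bash
python3 - <<'E'
from h import *
th=np.linspace(0,2*np.pi,60)
for fn,x,y,z,bx,f,roi in(('s5',520.6,201.3,199.3,(380,110),4,(180,220,230,400)),('s6',573.8,-148.2,163,(170,170),4,(300,280,440,400)),('s7',576.1,-148.6,51.,(200,220),6,(340,460,500,580))):
    c=dict(np.load(fn+'.npz')); Z=lambda q:(q-np.array(bx)+.5)*f
    im=c['color'][:,:,::-1]; im=cv2.resize(im[bx[1]:bx[1]+150,bx[0]:bx[0]+150],None,fx=f,fy=f,interpolation=cv2.INTER_CUBIC)
    e=np.array([Z(proj(c,(x+16*np.cos(t),y+16*np.sin(t),z))) for t in th]).astype(np.int32)
    cv2.polylines(im,[e],True,(0,0,255),1)
    cx,cy=e.mean(0).astype(int); cr=im[max(cy-60,0):cy+60,max(cx-65,0):cx+65]
    cv2.imwrite('pics/'+fn+'c.png',cv2.resize(cr,(260,240)))
cv2.imwrite('pics/cmp.png',np.hstack([cv2.imread(f'pics/{k}c.png') for k in('s5','s6','s7')]))
E
```

```text
(no output)
```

View pics/cmp.png

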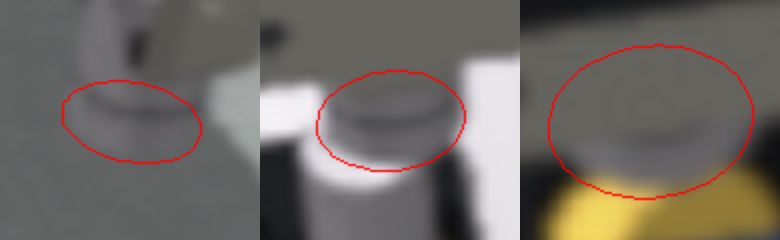

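Scene view: the cap's bottom edge at about (411,505) sits in line with the yellow pocket at (413,540). Lowering in small steps with the force watched.

carry_out:
  motion:
    - [0.8, -0.8, -1, 8, 0]
    - [0.8, -0.8, -1, 14, 0]
    - [0.8, -0.8, -1, 19, 0]
    - [0.8, -0.8, -1, 23, 0]
    - [0.8, -0.8, -1, 25, 0]
    - [0.8, -0.8, -1, 26, 0]
    - [0.8, -0.8, -1, 26, 0]

```text
time: 10.6
tool_pos: [575.2, -149.5, 25.7]
tcp_rot: [3.137, -0.001, 1.619]
contact_force: [0.8, -0.3, -0.1]
grip_width: 31.2
```

```bash
python3 - <<'E'
from h import *
shift([575.3,-149.5,21],92.8)
E
```

```text
t 10.6 pos [ 575.2 -149.5   25.7] rot [ 1.7974e+02 -4.0000e-02  9.2770e+01] w 31.2 F [ 0.8 -0.3 -0.1]
shift [0.  0.1 4.7] [ 0.3 -0.  -0. ]
```

No force with the cap bottom at about 25 mm, below the 30 mm mouth, so it is in the pocket. Seating and releasing.

carry_out:
  motion:
    - [0.8, 0, 0, 2, 0]
    - [0.8, 0, 0, 3.5, 0]
    - [0.8, 0, 0, 4.2, 0]
    - [0.8, 0, 0, 4.2, 0]
    - [0.55, 0, 0, 4.2, 0]
    - [0.45, 0, 0, 4.2, 0]
    - [0.45, 0, 0, 4.2, 0]
    - [0.45, 0, 0, 4.2, 0]

```text
time: 11.6
tool_pos: [575.2, -149.6, 21.5]
tcp_rot: [3.137, -0.001, 1.619]
contact_force: [-0.6, 0.2, -0.4]
grip_width: 50.6
```

```bash
python3 - <<'E'
from h import *
shift([575.3,-149.5,150],92.8)
view('s8',200,220,120,100,6)
E
```

```text
t 11.6 pos [ 575.2 -149.6   21.5] rot [ 1.7974e+02 -4.0000e-02  9.2760e+01] w 50.6 F [-0.6  0.2 -0.4]
shift [   0.2    0.7 -128.5] [ 0.3 -0.  -0. ]
```

View pics/s8.png

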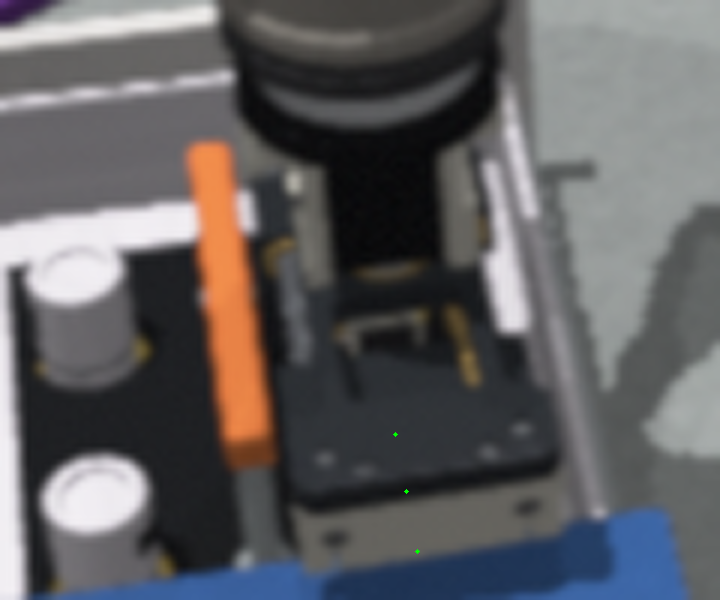

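The cap is released, gripper at (420,480) beside the handle. Retreat straight up.

carry_out:
  motion:
    - [0.45, 0, 0, -10, 0]
    - [0.45, 0, 0, -30, 0]
    - [0.45, 0, 0, -60, 0]
    - [0.45, 0, 0, -100, 0]
    - [0.45, 0, 0, -140, 0]
    - [0.3, 0, 0, -150, 0]
    - [0.2, -30, 60, -150, 0]
    - [0.1, -50, 100, -150, 0]
    - [0, -50, 100, -150, 0]
    - [0, -50, 100, -150, 0]

```text
time: 12.9
tool_pos: [676.0, -194.5, 170.5]
tcp_rot: [3.14, -0.002, 1.619]
contact_force: [-0.4, -0.9, 0.5]
grip_width: 91.2
```

```bash
python3 - <<'E'
from h import *
shift([527,-199.5,150],2.8)
view('s9',170,180,180,150,4)
view('t9',280,130,180,150,4,cam='top')
E
```

```text
t 12.9 pos [ 676.  -194.5  170.5] rot [ 1.7989e+02 -1.1000e-01  9.2760e+01] w 91.2 F [-0.4 -0.9  0.5]
shift [   2.1 -149.1   20.2] [ 0.  -0.2 90. ]
```

View pics/s9.png

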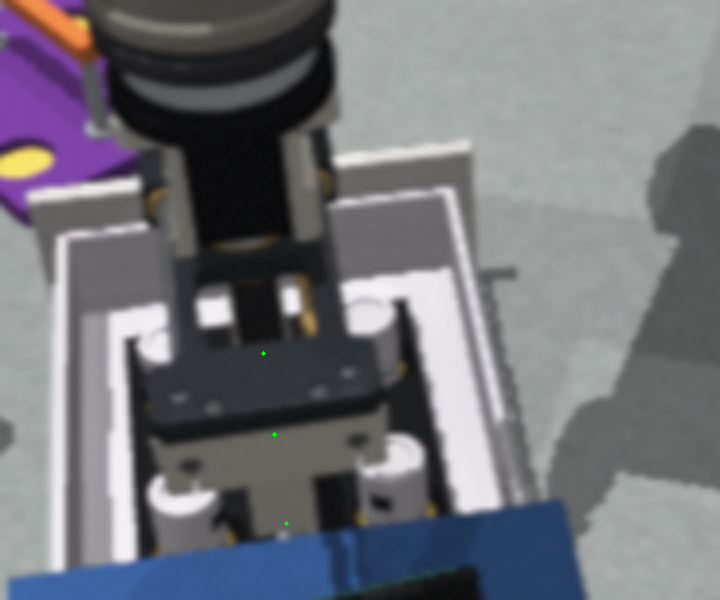

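View pics/t9.png

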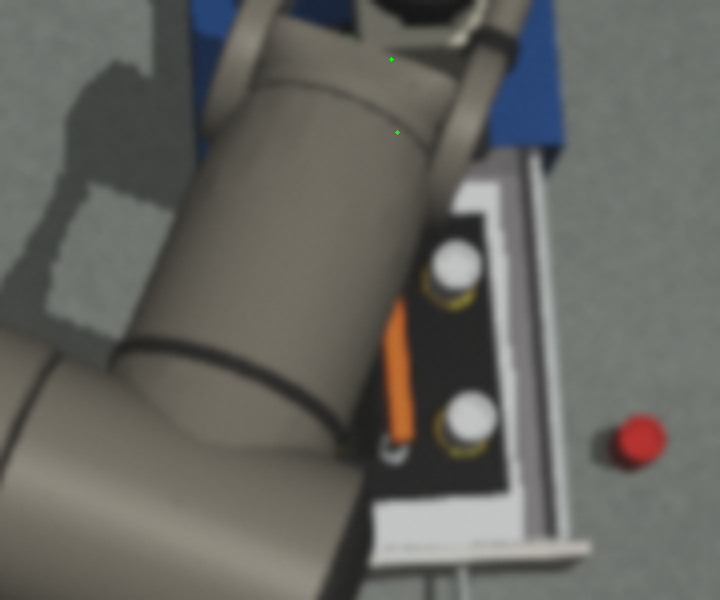

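The cap stands upright in pocket0 at (393,470). My sideways retreat went toward +x, over the cabinet, with nothing touched. I'll go back over the handle and turn.

carry_out:
  motion:
    - [0, 0, -30, -10, 0]
    - [0, 1, -70, -10, 10]
    - [0, 1, -110, -10, 20]
    - [0, 2, -149, -10, 30]
    - [0, 2, -149, -10, 40]
    - [0, 2, -149, -10, 50]
    - [0, 2, -149, -10, 60]
    - [0, 2, -149, -10, 70]
    - [0, 2, -149, -10, 80]
    - [0, 2, -149, -10, 90]

```text
time: 14.25
tool_pos: [526.3, -198.9, 182.4]
tcp_rot: [-3.141, -0.005, 0.043]
contact_force: [0.3, 0.9, -0.1]
grip_width: 91.8
```

carry_out:
  motion:
    - [0, 0, 0, 0, 0]
    - [0, 0, 0, 0, 0]

```text
time: 14.5
tool_pos: [526.0, -198.6, 183.0]
tcp_rot: [-3.141, -0.005, 0.046]
contact_force: [0.6, -0.1, 0.3]
grip_width: 92.2
```

```bash
python3 - <<'E'
from h import *
shift([527,-199.5,150],2.8)
view('s10',170,180,180,150,4)
c=view('t10',280,130,180,150,4,cam='top')
hsv=cv2.cvtColor(c['color'],cv2.COLOR_RGB2HSV)
m=cv2.inRange(hsv,(5,150,120),(15,255,255)); m[:,410:]=0
p=np.array([plane(c,u,v,98)[:2] for v,u in zip(*np.nonzero(m))],np.float32); print(len(p),p.min(0),p.max(0))
E
```

```text
t 14.5 pos [ 526.  -198.6  183. ] rot [-179.99   -0.31    2.66] w 92.2 F [ 0.6 -0.1  0.3]
shift [ 0.8  0.9 33. ] [-0.  -0.3 -0.1]Traceback (most recent call last):
  File "<stdin>", line 7, in <module>
    return umr_minimum(a, axis, None, out, keepdims, initial, where)
ValueError: zero-size array to reduction operation minimum which has no identity
```

View pics/s10.png

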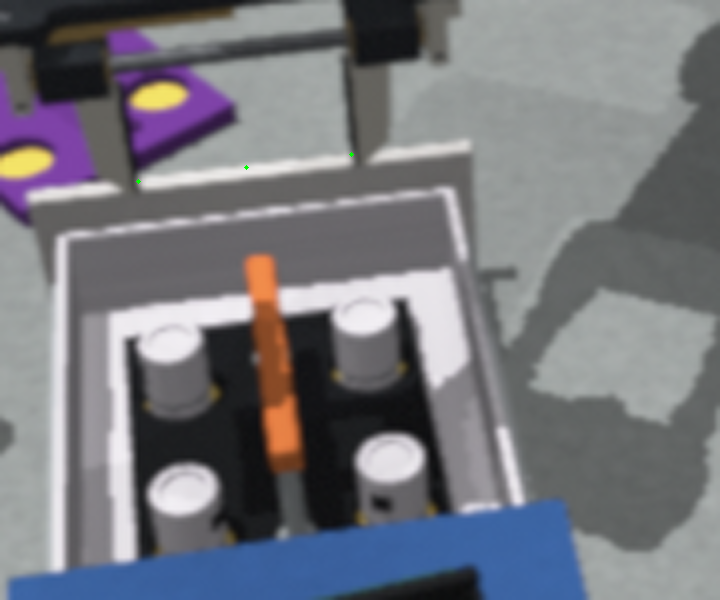

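View pics/t10.png

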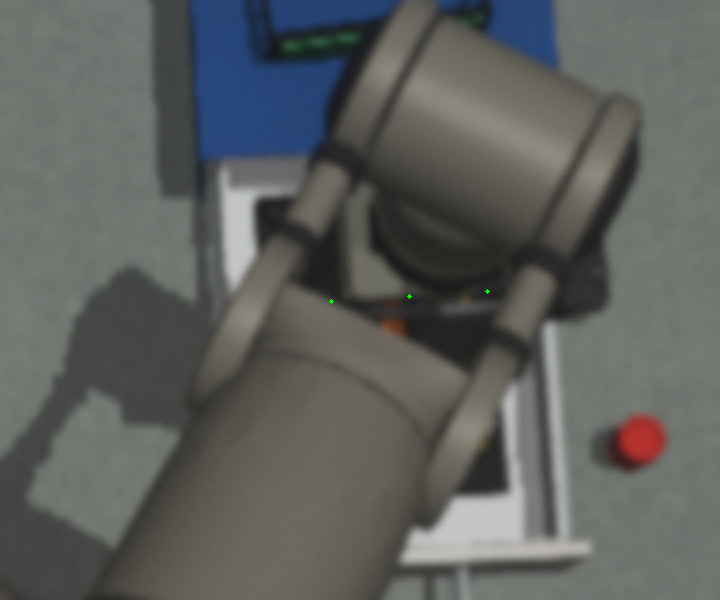

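All four caps stand in their pockets at (172,370), (366,340), (186,510) and (393,485). The fingers at (130,185) and (360,158) straddle the handle. Descending to the handle.

carry_out:
  motion:
    - [0, 1, 0.9, 20, 0]
    - [0, 1, 0.9, 50, 0]
    - [0, 1, 0.9, 85, 0]
    - [0, 1, 0.9, 110, 0]
    - [0, 1, 0.9, 125, 0]
    - [0, 1, 0.9, 132, 0]
    - [0, 1, 0.9, 132, 0]
    - [0, 1, 0.9, 132, 0]

```text
time: 15.6
tool_pos: [528.4, -199.9, 51.6]
tcp_rot: [3.141, -0.007, 0.045]
contact_force: [-0.5, -0.5, 0.6]
grip_width: 91.9
```

```bash
python3 - <<'E'
from h import *
shift([527,-199.5,50],2.8)
view('s11',180,200,150,120,5)
E
```

```text
t 15.6 pos [ 528.4 -199.9   51.6] rot [179.97  -0.38   2.6 ] w 91.9 F [-0.5 -0.5  0.6]
shift [-1.4 -0.4  1.6] [ 0.  -0.4 -0.2]
```

View pics/s11.png

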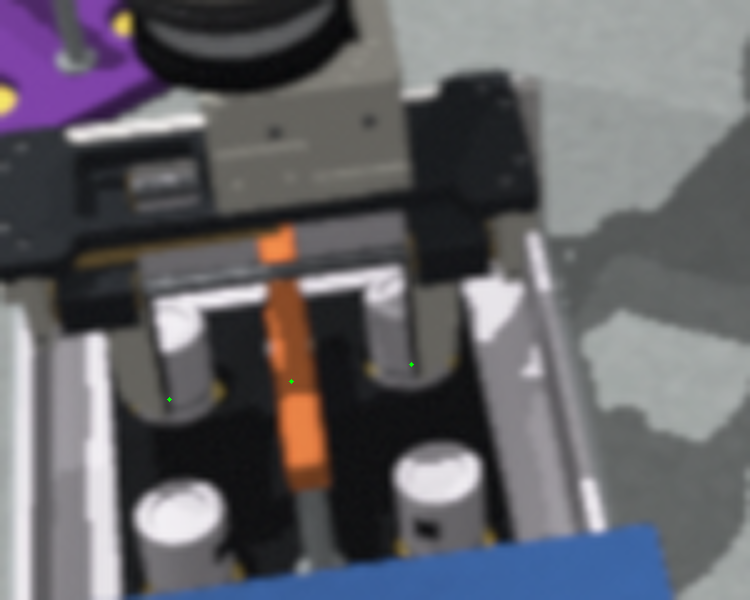

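The fingers are on both sides of the handle middle, with tips at (170,400) and (410,365). Closing.

carry_out:
  motion:
    - [0.3, -1, 0, 0, 0]
    - [0.5, -1, 0, 0, 0]
    - [0.7, -1, 0, 0, 0]
    - [1, -1, 0, 0, 0]
    - [1, -1, 0, 0, 0]
    - [1, -1, 0, 0, 0]
    - [1, -1, 0, 0, 0]
    - [1, -1, 0, 0, 0]

```text
time: 16.65
tool_pos: [527.4, -199.9, 51.6]
tcp_rot: [3.141, -0.007, 0.045]
contact_force: [0.8, 1.1, -0.1]
grip_width: 16.5
```

```bash
python3 - <<'E'
from h import *
shift([527,-199.5,180],2.8)
view('s12',180,200,150,120,5)
E
```

```text
t 16.65 pos [ 527.4 -199.9   51.6] rot [179.98  -0.37   2.59] w 16.5 F [ 0.8  1.1 -0.1]
shift [   0.5   -0.3 -128.4] [ 0.  -0.4 -0.2]
```

View pics/s12.png

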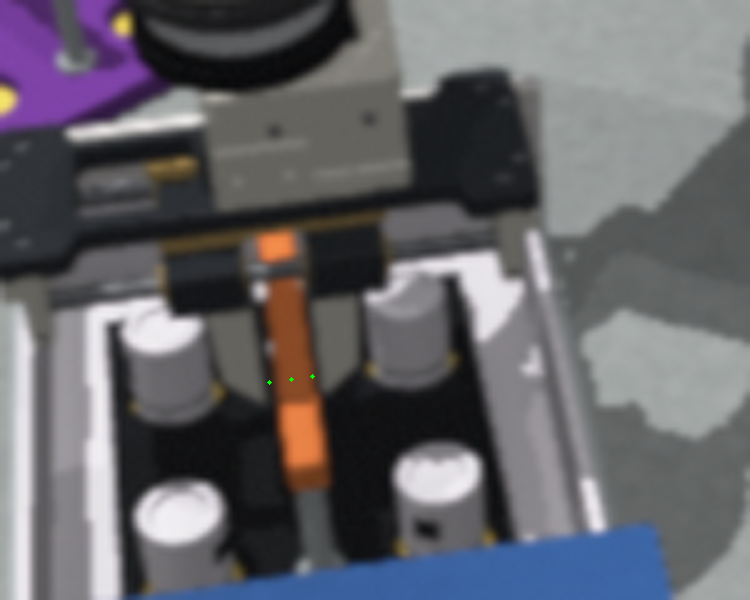

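carry_out:
  motion:
    - [1, 0, 0, 0, 0]
    - [1, 0, 0, 0, 0]
    - [1, 0, 0, 0, 0]

```text
time: 17.08
tool_pos: [527.3, -199.4, 51.6]
tcp_rot: [-3.141, -0.006, 0.045]
contact_force: [-0.2, 1.7, -0.2]
grip_width: 13.9
```

carry_out:
  motion:
    - [1, 0, 0, -2, 0]
    - [1, 0, 0, -5, 0]
    - [1, 0, 0, -9, 0]
    - [1, 0, 0, -13, 0]
    - [1, 0, 0, -16, 0]
    - [1, 0, 0, -16, 0]
    - [1, 0, 0, -16, 0]

```text
time: 17.95
tool_pos: [527.1, -199.4, 67.5]
tcp_rot: [-3.141, -0.006, 0.045]
contact_force: [-0.9, 0.0, -7.0]
grip_width: 13.8
```

```bash
python3 - <<'E'
from h import *
shift([527,-199.5,182],2.8)
view('s13',180,200,150,120,5)
E
```

```text
t 17.95 pos [ 527.1 -199.4   67.5] rot [-179.97   -0.36    2.59] w 13.8 F [-0.9  0.  -7. ]
shift [ 6.000e-01  1.000e-01 -1.145e+02] [-0.  -0.4 -0.2]
```

View pics/s13.png

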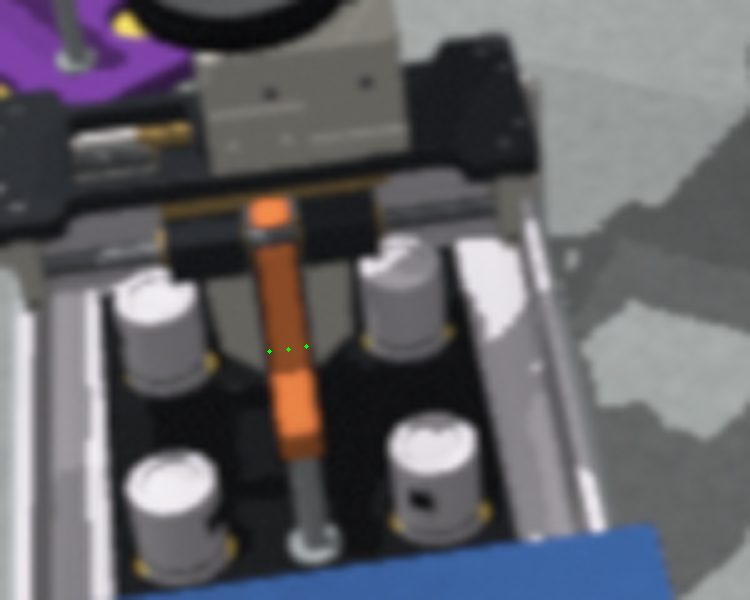

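Full weight is on the gripper (7 N, matching 0.66 kg). The tray is level, with caps at (165,335), (403,300), (178,515) and (435,480). Lifting on.

carry_out:
  motion:
    - [1, 0, 0, -6, 0]
    - [1, 0, 0, -18, 0]
    - [1, 0, 0, -34, 0]
    - [1, 0, 0, -50, 0]
    - [1, 0, 0, -66, 0]
    - [1, 0, 0, -82, 0]
    - [1, 0, 0, -98, 0]
    - [1, 0, 0, -110, 0]
    - [1, 0, 0, -117, 0]
    - [1, 0, 0, -120, 0]

```text
time: 19.25
tool_pos: [526.3, -199.4, 187.7]
tcp_rot: [-3.141, -0.006, 0.045]
contact_force: [0.1, -1.2, -7.2]
grip_width: 14.1
```

carry_out:
  motion:
    - [1, 0, 0, 0, 0]
    - [1, 0, 0, 0, 0]
    - [1, 0, 0, 0, 0]
    - [1, 0, 0, 0, 0]

```text
time: 19.75
tool_pos: [526.3, -199.4, 187.5]
tcp_rot: [-3.141, -0.006, 0.045]
contact_force: [-1.2, 0.2, -7.9]
grip_width: 13.6
```

```bash
python3 - <<'E'
from h import *
shift([527,-199.5,182],2.8)
c=view('s14',160,130,170,140,4)
W=pts(c); T=dict(t=0)
g=c['color'].astype(int)
blk=(g.max(2)<45); s=W[130:300,180:310][blk[130:300,180:310]]; s=s[(s[:,2]>120)&(s[:,2]<190)&(abs(s[:,0]-527)<100)&(abs(s[:,1]+199)<80)]
A=np.c_[s[:,:2]-[527,-199.5],np.ones(len(s))]; k,*_=np.linalg.lstsq(A,s[:,2],rcond=None); r=s[:,2]-A@k; ok=abs(r)<6
k,*_=np.linalg.lstsq(A[ok],s[ok,2],rcond=None); print('tray top plane slope,z',k.round(3),ok.sum(),len(s))
E
```

```text
t 19.75 pos [ 526.3 -199.4  187.5] rot [-179.96   -0.33    2.59] w 13.6 F [-1.2  0.2 -7.9]
shift [0.7 0.1 5.5] [-0.  -0.3 -0.2]
tray top plane slope,z [-8.00000e-03 -0.00000e+00  1.65064e+02] 3019 3203
```

View pics/s14.png

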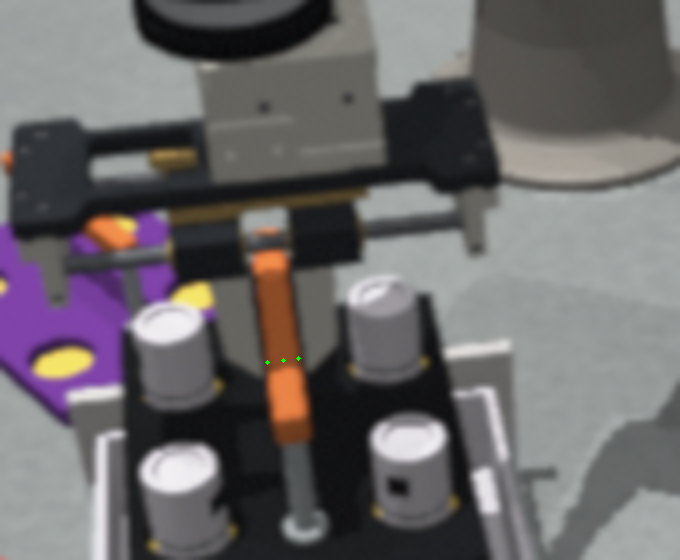

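The tray is level (slope < 0.01), with its underside at about 151 mm and four caps upright at (173,355), (385,330), (185,500) and (410,470). Now hold for more than 3 s.

carry_out:
  motion:
    - [1, 0, 0, 0, 0]
    - [1, 0, 0, 0, 0]
    - [1, 0, 0, 0, 0]
    - [1, 0, 0, 0, 0]
    - [1, 0, 0, 0, 0]
    - [1, 0, 0, 0, 0]
    - [1, 0, 0, 0, 0]
    - [1, 0, 0, 0, 0]
    - [1, 0, 0, 0, 0]
    - [1, 0, 0, 0, 0]

```text
time: 21.05
tool_pos: [526.3, -199.4, 187.5]
tcp_rot: [-3.141, -0.006, 0.045]
contact_force: [-0.3, 0.5, -6.1]
grip_width: 13.7
```

carry_out:
  motion:
    - [1, 0, 0, 0, 0]
    - [1, 0, 0, 0, 0]
    - [1, 0, 0, 0, 0]
    - [1, 0, 0, 0, 0]
    - [1, 0, 0, 0, 0]
    - [1, 0, 0, 0, 0]
    - [1, 0, 0, 0, 0]
    - [1, 0, 0, 0, 0]
    - [1, 0, 0, 0, 0]
    - [1, 0, 0, 0, 0]

```text
time: 22.3
tool_pos: [526.3, -199.4, 187.6]
tcp_rot: [-3.141, -0.006, 0.045]
contact_force: [0.2, 0.2, -6.8]
grip_width: 13.8
```

carry_out:
  motion:
    - [1, 0, 0, 0, 0]
    - [1, 0, 0, 0, 0]
    - [1, 0, 0, 0, 0]
    - [1, 0, 0, 0, 0]
    - [1, 0, 0, 0, 0]
    - [1, 0, 0, 0, 0]
    - [1, 0, 0, 0, 0]
    - [1, 0, 0, 0, 0]
    - [1, 0, 0, 0, 0]
    - [1, 0, 0, 0, 0]

```text
time: 23.55
tool_pos: [526.3, -199.4, 187.5]
tcp_rot: [-3.141, -0.006, 0.045]
contact_force: [-0.5, -0.2, -6.5]
grip_width: 14.0
```

```bash
python3 - <<'E'
from h import *
shift([526.3,-199.4,187.5],2.6)
view('s15',0,0,640,480,1)
view('t15',0,0,640,480,1,cam='top')
E
```

```text
t 23.55 pos [ 526.3 -199.4  187.5] rot [-179.96   -0.34    2.59] w 14.0 F [-0.5 -0.2 -6.5]
shift [ 0. -0.  0.] [-0.  -0.3 -0. ]
```

View pics/s15.png

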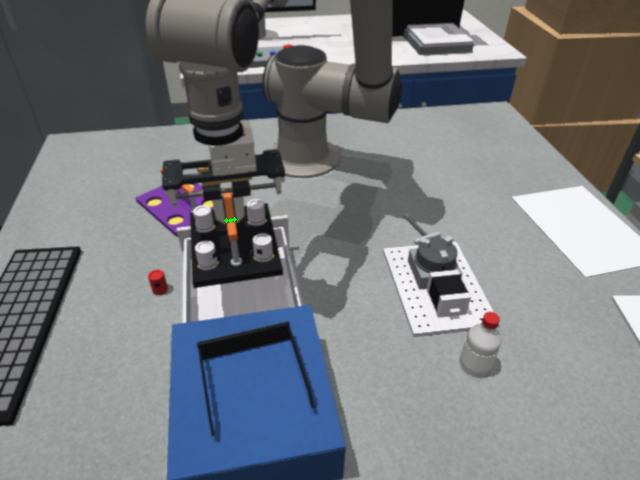

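View pics/t15.png

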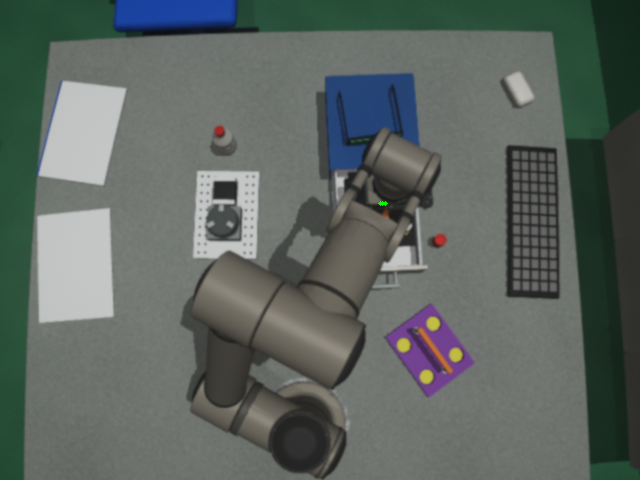

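The key is still at scene (415,226), as at the start. Goggles, bottle and drawer are unmoved. Handing in.

```bash
python3 - <<'E'
from h import *
a=dict(np.load('scene0.npz'))['color'].astype(int);b=dict(np.load('s15.npz'))['color'].astype(int)
for n,(x,y,w,h) in dict(key=(400,210,30,25),bottle=(455,310,50,65),goggles=(190,320,125,120),front=(180,300,0,0)).items():
    if w: print(n,abs(a-b)[y:y+h,x:x+w].mean().round(1))
print(bot.close_job())
E
```

```text
key 28.4
bottle 6.9
goggles 4.8
the job is handed in; nothing more can be done
None
```

I put the last cap into the tray's empty pocket, lifted the full tray by the middle of its handle, and handed the job in while still holding it. The clock was about 24 s, and no verdict is reported.

**Last checks before hand-in:**
- **Tray:** its underside was about 151 mm above the bench, level to within 0.01 rad by the depth image. It hung still for about 4 s before I handed in.
- **Grip:** 14 mm opening on the bar, with about 6.5–7 N on the wrist, which fits the full tray.
- **Caps:** all four are upright in their pockets in the picture. I did not measure how far each one is from its pocket centre.
- **Drawer:** in the last picture it is still open.

**What disagreed or went wrong:**
- **Fingertip height:** both the picture and the depth showed the real fingertips about 23 mm above the reported TCP. I corrected for this in both grasps. The cap was picked on the second descent, after I spotted it.
- **Camera difference:** the two cameras differed by up to about 6 mm on the tray, so I checked the cap against the pocket before lowering it.
- **Wrong direction:** after releasing the cap I moved sideways toward the cabinet by mistake. Nothing was touched.
- **Chuck key:** the last before/after comparison showed little change at the bottle and goggles, but a clear one (28 grey levels) around the key. I think that is the arm's shadow, since the key is drawn in the same place, but I did not confirm it separately.

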